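# Collect the finished brackets and hold up the tote

### The job

Take the two finished angle brackets out of the catch tray of the cut-off machine and set them down (do not drop them) on the floor of the carrying tote, one on each side of its bar handle; leave the plain bar offcuts in the tray and do not knock anything else about. Then take the loaded tote by its bar handle, lift it straight up about 10 cm clear of the bench and keep it level and still in the air for at least two seconds. Finish while still holding it up: do not put it down or let go.

Things in the scene. Friction and masses are not known exactly. Their poses are not given: they have to be found in the camera images.
- tote: Loose open grey plastic tote on the bench, 220 (x) x 200 (y) mm, walls 60 mm high, walls and floor 4 mm thick, about 0.45 kg. Origin: centre of its underside; z up. A fixed straight wooden bar handle runs along its x axis at y = 0 from end wall to end wall (60 mm wide ears): 14 mm thick (y), from 63 to 85 mm above the underside. Each side of it is an open bay, |y| from 7 to 96 mm.
- tote_handle (a point): Middle of the tote's bar handle, 74 mm above the tote's underside, on its centre line; axes as the tote's (bar along x).
- bracket_a: Finished part: L-shaped bare aluminium angle bracket with drilled holes, base down in the catch tray. Base 60 (x) x 40 (y) x 8 mm; upright wall along the base's -y edge, 60 mm long (x), 10 mm thick (y from -20 to -10 mm), its top 45 mm above the underside. About 0.11 kg. Origin: centre of the base's underside, z up.
- bracket_b: The second finished angle bracket, the same as bracket_a.
- offcut_a: Plain aluminium bar offcut (solid block without holes, 50 x 30 x 20 mm) lying in the catch tray, to be left in the tray. Origin: centre of its underside.
- offcut_b: Plain aluminium bar offcut (solid block without holes, 40 x 30 x 20 mm) lying in the catch tray, to be left in the tray. Origin: centre of its underside.
- machine: Fixed green cut-off machine with a dark steel catch tray before it. Origin: centre of the tray at bench height, z up. Tray 300 (x) x 340 (y) mm outside, walls 34 mm high, walls and floor 4 mm thick. A chute 160 mm wide slopes from x = 153 mm, 40 mm high, at the tray's far wall, up to x = 243 mm, 105 mm high, at the machine's body (front at x = 250 mm, 160 mm high, 400 mm wide).
- table: The fixed steel work bench, its top at height 0.
- caliper: Bystander, loose: digital caliper lying flat, 210 mm long (along its y), 14 mm high. Origin near its middle, underside.
- insert_box_a: Bystander, loose: small grey box for cutting inserts with a clear lid, 70 x 45 x 28 mm. Origin: centre of its underside.
- insert_box_b: Bystander, loose: small blue box for cutting inserts with a clear lid, 70 x 45 x 28 mm. Origin: centre of its underside.
- magnet_stand: Bystander, loose: dial gauge on a magnetic stand, grey block 60 x 50 x 55 mm with a post to 175 mm high. Origin: centre of its underside.
There are look-alikes about, which are no part of the job. What is shaped like the offcut_a but black or brown is not meant.

How it is judged:
On the way, in this order (a step that is already met when the one before it is completed fails the run):
1. both brackets lie let go in the tote, one on each side of the bar, while the tote stands on the bench (x of bracket_a in the frame of tote between -0.106 and 0.106 m and y of bracket_a in the frame of tote between -0.096 and 0.096 m and z of bracket_a in the frame of tote between -0.005 and 0.045 m and x of bracket_b in the frame of tote between -0.106 and 0.106 m and y of bracket_b in the frame of tote between -0.096 and 0.096 m and z of bracket_b in the frame of tote between -0.005 and 0.045 m and ((y of bracket_a in the frame of tote above 0.007 m and y of bracket_b in the frame of tote below -0.007 m) or (y of bracket_a in the frame of tote below -0.007 m and y of bracket_b in the frame of tote above 0.007 m)) and contact force between the fingers and bracket_a below 0.2 N and contact force between the fingers and bracket_b below 0.2 N and height (world z) of tote below 0.01 m and linear speed of each of bracket_a, bracket_b below 0.05 m/s), for 0.2 s.
2. the loaded tote hangs from the fingers by its handle, level and still, at least 60 mm above the bench, for 1.5 s (height (world z) of tote above 0.06 m and distance of tote from where it was at the start of the episode below 0.25 m and angle between tote's own z axis and vertical below 0.12 rad and linear speed of tote below 0.03 m/s and angular speed of tote below 0.15 rad/s and contact force between tote and the fingers above 1 N and y of the grasp point in the frame of tote_handle between -0.03 and 0.03 m and z of the grasp point in the frame of tote_handle between -0.03 and 0.04 m and contact force between tote and table below 0.2 N and contact force between tote and machine below 0.2 N and contact force between tote and caliper below 0.2 N and contact force between tote and insert_box_a below 0.2 N and contact force between tote and insert_box_b below 0.2 N and contact force between tote and magnet_stand below 0.2 N and x of bracket_a in the frame of tote between -0.106 and 0.106 m and y of bracket_a in the frame of tote between -0.096 and 0.096 m and z of bracket_a in the frame of tote between -0.005 and 0.045 m and x of bracket_b in the frame of tote between -0.106 and 0.106 m and y of bracket_b in the frame of tote between -0.096 and 0.096 m and z of bracket_b in the frame of tote between -0.005 and 0.045 m), for 1.5 s.
At the end, for the whole second after the job is handed in: Tote held by its bar, underside over 60 mm above the bench, within 0.25 m of its start, level within 0.12 rad, slower than 30 mm/s and 0.15 rad/s, touching only fingers and load; both brackets untouched inside on its floor, one each side of the bar; both offcuts in the tray (all of step 2 and ((y of bracket_a in the frame of tote above 0.007 m and y of bracket_b in the frame of tote below -0.007 m) or (y of bracket_a in the frame of tote below -0.007 m and y of bracket_b in the frame of tote above 0.007 m)) and contact force between the fingers and bracket_a below 0.2 N and contact force between the fingers and bracket_b below 0.2 N and x of offcut_a in the frame of machine between -0.145 and 0.145 m and y of offcut_a in the frame of machine between -0.165 and 0.165 m and x of offcut_b in the frame of machine between -0.145 and 0.145 m and y of offcut_b in the frame of machine between -0.165 and 0.165 m and height (world z) of each of offcut_a, offcut_b below 0.04 m); the arm keeps its last pose, push and grip.
It fails at once if a bracket is dropped (falls freely, more than about 30 mm) (contact force between the fingers and bracket_a below 0.05 N and linear speed of bracket_a above 0.8 m/s and height (world z) of tote below 0.02 m).
It fails at once if a bracket is dropped (falls freely, more than about 30 mm) (contact force between the fingers and bracket_b below 0.05 N and linear speed of bracket_b above 0.8 m/s and height (world z) of tote below 0.02 m).
It fails at once if the tote is tipped by more than 20 degrees (angle between tote's own z axis and vertical above 0.35 rad).
It fails at once if a bystander on the bench is knocked more than 40 mm away or over (distance of any of caliper, insert_box_a, insert_box_b, magnet_stand from where it was at the start of the episode above 0.04 m or angle between any of caliper, insert_box_a, insert_box_b, magnet_stand's own z axis and vertical above 0.5 rad).
It also fails if it takes over 72 s, if anything falls off the work surface, if the arm or the gripper's body presses on something with over 40 N, if the wrist force passes 120 N, or if a joint passes its speed limit or range.

### The arm

A 6-joint arm with a two-finger parallel gripper is mounted at the origin on the work surface. World frame = base frame: x ahead of the robot, y to its left, z up, the work surface at z = 0. Lengths are in m, angles in rad, forces in N, time in s.
With the tool pointing down it reaches from about 0.275 to 0.975 m from the base axis. Payload 8.4 kg.
Tool frame: the origin (TCP) lies at the very end of the fingers, on their centre line; the grasp point (between the pads) lies 19 mm behind it; z points along the fingers, y is the direction in which the jaws open and shut (so a half turn about z gives the same grasp; the last joint's range is limited). The gripper opens to 92 mm and grips with 3 to 60 N. Pads are 20 mm wide; open, the fingers measure 128 mm over their backs; the gripper's body (75 mm by 189 mm) begins 69 mm behind the grasp point.
Start: joints at [-1.271, 0.353, 1.633, -0, 1.155, -0.002], TCP at [0.186, -0.597, 0.215] pointing down, gripper open.
Joint ranges: [-2.63, 2.63], [-0.92, 2.1], [0.06, 2.66], [-1.3, 4.44], [0, 2.69], [-3.02, 3.02]. Speed limits (rad/s): [2.22, 2.22, 2.79, 3.14, 3.14, 3.14].

### API

Orientations are given as a 3x3 rotation matrix whose columns are the frame's x, y, z axes.
In Python, from bench import arm gives the robot as it stands.
- The arm moves only by the tool drive_tool, never from a script. Its argument "targets" is a list of rows, each an object with "translation": the shift along the tool's x, y, z in units of 30 mm (1.0 is 30 mm), a list of three; "yaw": the turn about the tool's z in degrees; "claw": the opening, from -1 (shut) to 1 (fully open), so that 0 is half open. A call has 1 to 10 rows; each row shifts and turns the pose as measured when the row begins, along the tool's axes as they then stand; what a row does not reach is not made up. A row lasts 1/10 s, in which the tool goes at most 50 mm and 8.59 degrees, less where a joint would pass 70% of its speed; a pose out of reach is approached as far as the arm can. A call is refused whole if a number of a shift passes 1 or a number of a turn 8.59, either way. A call with a gripper value outside its range is refused whole. The fingers move at their own pace and stop on an object; "grip_force" is the grip in N (left out, the last holds). Time passes only in rows, so rows that do not move let the fingers close. It gives the time, the measured TCP pose, the force and the opening at its end, in the units of the state.
- arm.sense(): the state, without advancing time (a new reading comes with each control period).
- arm.snapshot(name): name is "scene" or "top" or "wrist"; returns (picture, depth): 400x640x3 uint8, red, green, blue; 400x640 float32, m along the optical axis (not along the pixel's ray), 0 where there is no reading.
- arm.camera_model(name): a dict with "fx", "fy", "cx", "cy" (pixels), "eye" and "attitude" of the camera in the world. Camera axes: x right, y up, looking along -z (the intrinsics and any distortion apply to the point x, -y, -z); pixel columns grow to the right and rows downward; lengths in m; the calibration is good to about 2 mm. A picture is of the moment at which its call begins: read the wrist's pose just before it. camera_model takes no time and is no camera call; for the wrist camera it gives the pose at the moment of the call.
- arm.close_job(): hands the job in, once; it reports no verdict.
Trained networks look in the newest picture that a camera, given by its name, has taken for a name from the list of things; names that differ only in an ending like _2 or _b are one class to them, and where a whole thing is asked for, a point or a joint stands for the part that bears it (a point fixed in the world has none). Each returns a list of dicts, best first, with "conf" (0 to 1); they miss things now and then, are a little off and sometimes report something else, mostly with a low value. They report only what shows in the picture. A call takes as long as a camera call. They do not tell look-alikes from the thing itself.
- arm.search_frame(query, camera): "rect" ([left, top, width, height] in pixels, round what is visible of it).
The state is a dict: "clock": time; "joint_pos": joint angles; "qd": joint speeds; "joint_torque": joint torques, N m; "eef_pos": TCP position; "orientation": TCP orientation; "wrist_force": force on the tool from outside, world axes, zero at the start; "wrist_torque": the same for the moment, N m; "width": opening from 0.0 (shut) to 1.0 (fully open).
Only numpy, scipy, OpenCV 4.12 (cv2) and the standard library are available. Lean on these libraries where they do the work, as an engineer would, in place of code of your own. Each camera call takes 0.05 s, during which the arm holds its last target. There are 200 camera calls.

## Working session

There is one attempt and no reset: what is moved stays moved. The work goes in short steps, Python scripts to look and compute and a tool call to move; the robot and the scene stay as the last step left them, time stands still between calls to the robot, and variables do not carry over. Pictures are saved under pics/ and viewed, about 8 in all and at most 12, crops included, and the job is handed in when it is done.

Besides the shell and the picture viewer there is one more tool, called after ">>>" as name(argument=value, ...) on one line, values as JSON. drive_tool: Moves the arm, as the interface text tells. Its arguments: {"type":"object","properties":{"targets":{"type":"array"},"grip_force":{"type":"number"}},"required":["targets"]}

```bash
mkdir -p pics; ls; cat > h.py <<'E'
import numpy as np, cv2
from bench import arm
def world(cam, depth, m=None):
    m=m or arm.camera_model(cam)
    v,u=np.mgrid[0:depth.shape[0],0:depth.shape[1]]
    x=(u-m['cx'])/m['fx']*depth; y=-(v-m['cy'])/m['fy']*depth
    P=np.stack([x,y,-depth],-1)@np.array(m['attitude']).T+np.array(m['eye'])
    P[depth<=0]=np.nan
    return P
def save(n,img,s=1):
    if s!=1: img=cv2.resize(img,None,fx=s,fy=s,interpolation=cv2.INTER_CUBIC)
    cv2.imwrite('pics/'+n+'.png',img[...,::-1])
E
python3 - <<'E'
from h import *
s=arm.sense(); print(s['clock'],s['eef_pos'],s['orientation'],s['width'])
for c in ['top','scene']:
    im,d=arm.snapshot(c); np.savez(''+c,im=im,d=d,P=world(c,d)); save(c,im)
    m=arm.camera_model(c); print(c,{k:np.round(v,3).tolist() for k,v in m.items() if not isinstance(v,str)})
    P=world(c,d)
    for q in ['bracket_a','offcut_a','tote','machine','caliper','insert_box_a','magnet_stand']:
        for r in arm.search_frame(q,c)[:5]:
            l,t,w,h=r['rect']; p=P[int(min(399,t+h/2)),int(min(639,l+w/2))]
            print(q,np.round(r['rect']).astype(int),round(r['conf'],2),np.round(p,3))
E
```

```text
pics
0.0 [ 0.18561558 -0.59627529  0.2138733 ] [[ 9.54807922e-01  2.97223269e-01 -3.99636537e-04]
 [ 2.97223537e-01 -9.54807005e-01  1.32351474e-03]
 [ 1.18036123e-05 -1.38248374e-03 -9.99999044e-01]] 1.0006553847031157
top {'fx': 410.482, 'fy': 410.482, 'cx': 320.764, 'cy': 200.21, 'eye': [0.286, -0.011, 1.284], 'attitude': [[0.067, 0.977, -0.2], [-0.998, 0.066, -0.012], [0.001, 0.201, 0.98]]}
bracket_a [245 219  25  20] 0.79 [0.444 0.197 0.017]
bracket_a [212 182  23  19] 0.77 [0.548 0.308 0.046]
bracket_a [146 186  24  21] 0.38 [0.523 0.515 0.024]
offcut_a [261 187  13  19] 0.65 [0.546 0.174 0.025]
offcut_a [324 214  13  11] 0.61 [ 0.487 -0.028  0.019]
offcut_a [320 162  16  17] 0.54 [ 0.643 -0.012  0.022]
offcut_a [204 219  18  12] 0.52 [0.443 0.335 0.026]
offcut_a [314 246  19  11] 0.5 [ 0.386 -0.016  0.024]
tote [368 190  75  82] 0.61 [ 0.471 -0.265  0.002]
machine [161  21 172 244] 0.57 [0.697 0.246 0.078]
caliper [465 199  60  22] 0.9 [ 0.553 -0.546  0.002]
insert_box_a [349 132  28  26] 0.68 [ 0.736 -0.115  0.027]
insert_box_a [147 186  24  22] 0.67 [0.522 0.51  0.028]
magne
[... 337 characters left out ...]
018]
offcut_a [432 218  17  13] 0.72 [0.275 0.261 0.022]
offcut_a [350 250  15  12] 0.69 [0.559 0.188 0.025]
offcut_a [420 260  16  15] 0.63 [0.45  0.34  0.023]
offcut_a [342 194  17  12] 0.56 [0.398 0.    0.022]
offcut_a [315 204  22  14] 0.45 [ 0.497 -0.012  0.023]
tote [243 145  84  55] 0.76 [ 0.446 -0.298  0.004]
machine [148 205 331 195] 0.61 [0.81  0.301 0.16 ]
machine [241 148  86  60] 0.52 [ 0.468 -0.275  0.003]
caliper [207 147  30  21] 0.7 [ 0.564 -0.549  0.007]
caliper [151 205 326 195] 0.34 [0.812 0.301 0.162]
insert_box_a [452 317  36  36] 0.72 [0.545 0.522 0.029]
insert_box_a [237 225  13   6] 0.55 [ 0.737 -0.112  0.029]
magnet_stand [204 169  29  55] 0.9 [ 0.699 -0.34   0.002]
```

```bash
python3 - <<'E'
from h import *
z=np.load('top.npz'); im=z['im']
save('tray',im[155:265,140:355],3.6)
E
```

```text
(no output)
```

View pics/top.png

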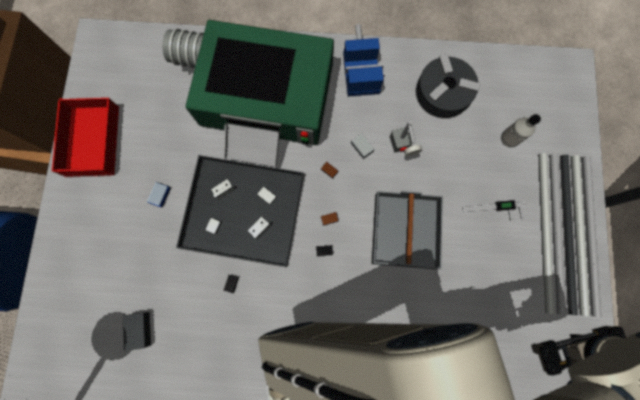

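View pics/tray.png

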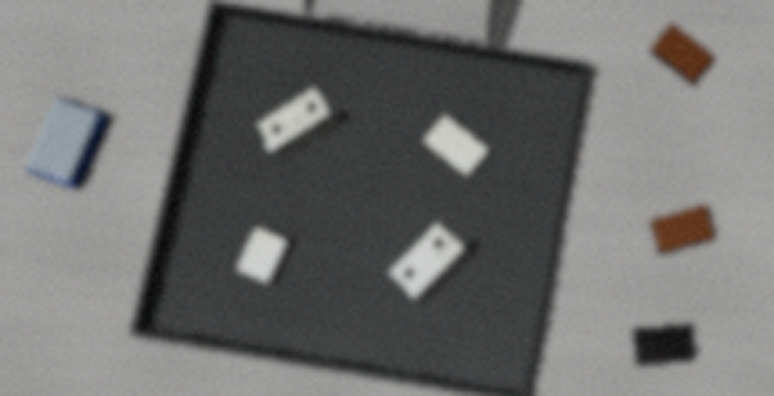

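Picture 1 and 2 show the tote at about (408,230) with its bar running along image rows, so roughly along world x. Candidates:
- **Brackets** (white, with holes): (221,188) and (258,228). I choose these.
- **Offcuts** (white, no holes): (266,195) and (212,226). These stay in the tray.
- **Look-alikes**: brown at (329,170) and (330,218), black at (324,250) and (232,284).

The close crop shows two holes on each chosen part.

```bash
python3 - <<'E'
from h import *
for c in ['top','scene']:
    z=np.load(c+'.npz'); P=z['P']; X,Y,Z=P[...,0],P[...,1],P[...,2]
    for n,(cx,cy) in dict(brA=(.55,.31),brB=(.44,.197),off1=(.55,.18),off2=(.445,.335)).items():
        for lo,hi in ((.008,.016),(.018,.034),(.038,.06)):
            m=(abs(X-cx)<.05)&(abs(Y-cy)<.05)&(Z>lo)&(Z<hi)
            if m.sum()<8: continue
            q=P[m][:,:2].astype(np.float32); r=cv2.minAreaRect(q*1000)
            print(c,n,lo,m.sum(),np.round(r[0]),np.round(r[1]),round(r[2],1),'zmed',np.round(np.median(P[m][:,2]),3))
    m=(abs(X-.46)<.16)&(abs(Y+.265)<.15)&(Z>.05)&(Z<.11)
    q=P[m]; 
    for lo,hi in((.05,.067),(.072,.1)):
        k=(q[:,2]>lo)&(q[:,2]<hi)
        if k.sum()>5:
            r=cv2.minAreaRect(q[k][:,:2].astype(np.float32)*1000); print(c,'tote',lo,k.sum(),np.round(r[0]),np.round(r[1]),round(r[2],1),np.median(q[k][:,2]))
E
```

```text
top brA 0.008 122 [553. 313.] [98. 88.] 3.8 zmed 0.01
top brA 0.018 34 [547. 309.] [ 6. 60.] 42.6 zmed 0.026
top brA 0.038 81 [549. 312.] [11. 60.] 37.8 zmed 0.047
top brB 0.008 142 [441. 198.] [105.  81.] 64.2 zmed 0.011
top brB 0.018 18 [440. 185.] [22. 56.] 49.1 zmed 0.026
top brB 0.038 77 [435. 181.] [10. 57.] 50.4 zmed 0.047
top off1 0.008 23 [548. 178.] [84. 83.] 87.6 zmed 0.009
top off1 0.018 151 [549. 178.] [52. 30.] 56.0 zmed 0.023
top off2 0.008 26 [451. 332.] [95. 75.] 85.7 zmed 0.009
top off2 0.018 125 [441. 336.] [32. 40.] 72.3 zmed 0.023
top tote 0.05 458 [ 466. -264.] [202. 221.] 89.2 0.05855805344975884
top tote 0.072 462 [ 466. -263.] [ 59. 220.] 88.9 0.08345210035393524
scene brA 0.008 288 [555. 308.] [96. 90.] 73.2 zmed 0.013
scene brA 0.018 103 [557. 314.] [ 7. 60.] 35.2 zmed 0.026
scene brA 0.038 149 [554. 312.] [14. 59.] 35.7 zmed 0.048
scene brB 0.008 201 [447. 204.] [ 57. 111.] 55.4 zmed 0.013
scene brB 0.018 81 [443. 184.] [ 7. 59.] 50.0 zmed 0.026
scene brB 0.038 107 [441. 183.] [12. 60.] 48.2 zmed 0.048
scene off1 0.008 37 [547. 173.] [97. 75.] 6.5 zmed 0.01
scene off1 0.018 162 [553. 178.] [53. 30.] 56.1 zmed 0.024
scene off2 0.008 55 [447. 336.] [99. 80.] 8.8 zmed 0.01
scene off2 0.018 159 [446. 335.] [31. 42.] 71.6 zmed 0.025
scene tote 0.05 555 [ 470. -264.] [206. 224.] 89.2 0.05781973197788315
scene tote 0.072 350 [ 471. -263.] [ 61. 222.] 89.5 0.08331589661581162
```

```bash
cat >> h.py <<'E'
def plan(tx,ty,tz,xang=None,step=30.,ystep=8.5,maxn=10):
    """print rows of rounded tool moves from current pose to target (m; deg of tool x axis)"""
    s=arm.sense(); p=np.array(s['eef_pos']); R=np.array(s['orientation'])
    a=np.degrees(np.arctan2(R[1,0],R[0,0])); xang=a if xang is None else xang
    d=(xang-a+180)%360-180 if abs(xang-a)>180 else xang-a
    D=np.array([tx,ty,tz])-p; n=int(np.ceil(max(np.linalg.norm(D[:2])/step*1000,abs(D[2])/step*1000,abs(d)/ystep,1)))
    print('t',round(s['clock'],2),'p',np.round(p,4),'a',round(a,2),'D',np.round(D,4),'dyaw',round(d,1),'rows',n,'F',np.round(s['wrist_force'],1),'w',round(s['width'],3))
    for i in range(n):
        t=np.radians(a+d*i/n); w=D/n
        print([round(float(v),2) for v in (np.array([w[0]*np.cos(t)+w[1]*np.sin(t),w[0]*np.sin(t)-w[1]*np.cos(t),-w[2]])/.03)],'yaw',round(-d/n,1))
        if i==maxn-1: break
E
python3 -c "
from h import *
plan(.53,.25,.215,127,maxn=40)"
```

```text
t 0.8 p [ 0.1858 -0.5968  0.2146] a 17.29 D [3.442e-01 8.468e-01 4.000e-04] dyaw 109.7 rows 31 F [-0.7  0.9  0.4] w 0.998
[0.62, -0.76, -0.0] yaw -3.5
[0.67, -0.72, -0.0] yaw -3.5
[0.71, -0.68, -0.0] yaw -3.5
[0.75, -0.63, -0.0] yaw -3.5
[0.79, -0.58, -0.0] yaw -3.5
[0.83, -0.53, -0.0] yaw -3.5
[0.86, -0.48, -0.0] yaw -3.5
[0.88, -0.43, -0.0] yaw -3.5
[0.91, -0.37, -0.0] yaw -3.5
[0.93, -0.32, -0.0] yaw -3.5
[0.95, -0.26, -0.0] yaw -3.5
[0.96, -0.2, -0.0] yaw -3.5
[0.97, -0.14, -0.0] yaw -3.5
[0.98, -0.08, -0.0] yaw -3.5
[0.98, -0.02, -0.0] yaw -3.5
[0.98, 0.04, -0.0] yaw -3.5
[0.98, 0.1, -0.0] yaw -3.5
[0.97, 0.16, -0.0] yaw -3.5
[0.96, 0.22, -0.0] yaw -3.5
[0.94, 0.28, -0.0] yaw -3.5
[0.92, 0.34, -0.0] yaw -3.5
[0.9, 0.4, -0.0] yaw -3.5
[0.87, 0.45, -0.0] yaw -3.5
[0.84, 0.5, -0.0] yaw -3.5
[0.81, 0.55, -0.0] yaw -3.5
[0.78, 0.6, -0.0] yaw -3.5
[0.74, 0.65, -0.0] yaw -3.5
[0.7, 0.69, -0.0] yaw -3.5
[0.65, 0.74, -0.0] yaw -3.5
[0.6, 0.77, -0.0] yaw -3.5
[0.56, 0.81, -0.0] yaw -3.5
```

>>> drive_tool(targets=[{"translation": [0.6,-0.75,0],"yaw": -3.5,"claw": 1},{"translation": [0.65,-0.7,0],"yaw": -3.5,"claw": 1},{"translation": [0.7,-0.7,0],"yaw": -3.5,"claw": 1},{"translation": [0.75,-0.65,0],"yaw": -3.5,"claw": 1},{"translation": [0.8,-0.6,0],"yaw": -3.5,"claw": 1},{"translation": [0.85,-0.55,0],"yaw": -3.5,"claw": 1},{"translation": [0.85,-0.5,0],"yaw": -3.5,"claw": 1},{"translation": [0.9,-0.45,0],"yaw": -3.5,"claw": 1},{"translation": [0.9,-0.35,0],"yaw": -3.5,"claw": 1},{"translation": [0.95,-0.3,0],"yaw": -3.5,"claw": 1}], grip_force=30)

```text
clock: 1.8
eef_pos: [0.2963, -0.3149, 0.2144]
orientation: [[0.597, 0.802, 0.002], [0.802, -0.597, -0.004], [-0.002, 0.004, -1.0]]
wrist_force: [1.0, 0.8, -0.7]
width: 0.999
```

```bash
python3 -c "
from h import *
plan(.53,.25,.215,127,maxn=40)"
```

```text
t 1.8 p [ 0.2963 -0.3149  0.2144] a 53.35 D [0.2337 0.5649 0.0006] dyaw 73.6 rows 21 F [ 1.   0.8 -0.7] w 0.999
[0.94, -0.24, -0.0] yaw -3.5
[0.95, -0.18, -0.0] yaw -3.5
[0.96, -0.12, -0.0] yaw -3.5
[0.97, -0.06, -0.0] yaw -3.5
[0.97, -0.0, -0.0] yaw -3.5
[0.97, 0.06, -0.0] yaw -3.5
[0.96, 0.12, -0.0] yaw -3.5
[0.95, 0.17, -0.0] yaw -3.5
[0.94, 0.23, -0.0] yaw -3.5
[0.93, 0.29, -0.0] yaw -3.5
[0.91, 0.35, -0.0] yaw -3.5
[0.88, 0.4, -0.0] yaw -3.5
[0.86, 0.45, -0.0] yaw -3.5
[0.83, 0.51, -0.0] yaw -3.5
[0.8, 0.56, -0.0] yaw -3.5
[0.76, 0.6, -0.0] yaw -3.5
[0.72, 0.65, -0.0] yaw -3.5
[0.68, 0.69, -0.0] yaw -3.5
[0.64, 0.73, -0.0] yaw -3.5
[0.59, 0.77, -0.0] yaw -3.5
[0.54, 0.8, -0.0] yaw -3.5
```

>>> drive_tool(targets=[{"translation": [0.95,-0.25,0],"yaw": -3.5,"claw": 1},{"translation": [0.95,-0.2,0],"yaw": -3.5,"claw": 1},{"translation": [0.95,-0.1,0],"yaw": -3.5,"claw": 1},{"translation": [0.95,-0.05,0],"yaw": -3.5,"claw": 1},{"translation": [0.95,0,0],"yaw": -3.5,"claw": 1},{"translation": [0.95,0.05,0],"yaw": -3.5,"claw": 1},{"translation": [0.95,0.1,0],"yaw": -3.5,"claw": 1},{"translation": [0.95,0.15,0],"yaw": -3.5,"claw": 1},{"translation": [0.95,0.25,0],"yaw": -3.5,"claw": 1},{"translation": [0.95,0.3,0],"yaw": -3.5,"claw": 1}])

```text
clock: 2.8
eef_pos: [0.4072, -0.0346, 0.2161]
orientation: [[0.004, 1.0, 0.008], [1.0, -0.004, -0.006], [-0.006, 0.008, -1.0]]
wrist_force: [0.9, -1.0, -0.3]
width: 1.001
```

>>> drive_tool(targets=[{"translation": [0.9,0.35,0],"yaw": -3.5,"claw": 1},{"translation": [0.9,0.4,0],"yaw": -3.5,"claw": 1},{"translation": [0.85,0.45,0],"yaw": -3.5,"claw": 1},{"translation": [0.85,0.5,0],"yaw": -3.5,"claw": 1},{"translation": [0.8,0.55,0],"yaw": -3.5,"claw": 1},{"translation": [0.75,0.6,0],"yaw": -3.5,"claw": 1},{"translation": [0.7,0.65,0],"yaw": -3.5,"claw": 1},{"translation": [0.7,0.7,0],"yaw": -3.5,"claw": 1},{"translation": [0.65,0.75,0],"yaw": -3.5,"claw": 1},{"translation": [0.6,0.8,0],"yaw": -3.5,"claw": 1}])

```text
clock: 3.8
eef_pos: [0.513, 0.2532, 0.2172]
orientation: [[-0.593, 0.805, 0.013], [0.805, 0.593, -0.006], [-0.013, 0.007, -1.0]]
wrist_force: [0.8, -1.2, 0.3]
width: 1.0
```

```bash
cat >> h.py <<'E'
def walls(P,items):
    X,Y,Z=P[...,0],P[...,1],P[...,2]
    for n,(cx,cy,r0) in items.items():
        for lo,hi in ((.009,.016),(.018,.034),(.039,.06)):
            m=(np.hypot(X-cx,Y-cy)<r0)&(Z>lo)&(Z<hi)
            if m.sum()<15: continue
            r=cv2.minAreaRect(P[m][:,:2].astype(np.float32)*1000)
            print(n,lo,m.sum(),'c',np.round(r[0],1),'wh',np.round(r[1],1),'ang',round(r[2],1),'mean',np.round(np.nanmean(P[m],0),4))
E
python3 - <<'E'
from h import *
s=arm.sense(); m=arm.camera_model('wrist'); im,d=arm.snapshot('wrist'); P=world('wrist',d,m)
np.savez('w1',im=im,d=d,P=P); save('w1',im)
print(s['clock'],s['eef_pos'],s['joint_pos'],m['eye'])
walls(P,dict(A=(.551,.312,.05),B=(.438,.182,.05)))
print([ (r['rect'],r['conf']) for r in arm.search_frame('bracket_a','wrist')])
plan(.551,.312,.06,127)
E
```

```text
3.8 [0.5129618  0.25323468 0.21724434] [ 0.46297253  0.26354386  1.75297034 -0.01244313  1.11598539 -0.16684782] [0.4638358  0.31797124 0.38664806]
A 0.009 986 c [565.  321.6] wh [40.5 59.9] ang 37.9 mean [0.5697 0.3269 0.0124]
A 0.018 125 c [548.7 310.3] wh [ 8.2 59.1] ang 29.9 mean [0.5479 0.3115 0.026 ]
A 0.039 593 c [553.1 312.4] wh [10.6 59.9] ang 38.3 mean [0.5517 0.3129 0.0484]
B 0.009 1244 c [450.4 195.1] wh [36.8 60.2] ang 51.4 mean [0.4514 0.1977 0.0124]
B 0.018 213 c [442. 186.] wh [ 8.4 59.9] ang 58.1 mean [0.4411 0.1867 0.0261]
B 0.039 612 c [439.6 182.1] wh [10.8 59.8] ang 50.1 mean [0.4395 0.1837 0.0479]
[([212.2, 154.6, 55.0, 62.9], 0.84), ([366.0, 129.3, 36.3, 57.6], 0.61)]
t 3.9 p [0.5138 0.255  0.2172] a 126.45 D [ 0.0372  0.057  -0.1572] dyaw 0.5 rows 6 F [-0.5 -0.2  0.1] w 0.999
[0.13, 0.35, 0.87] yaw -0.1
[0.13, 0.35, 0.87] yaw -0.1
[0.13, 0.35, 0.87] yaw -0.1
[0.13, 0.36, 0.87] yaw -0.1
[0.13, 0.36, 0.87] yaw -0.1
[0.13, 0.36, 0.87] yaw -0.1
```

View pics/w1.png

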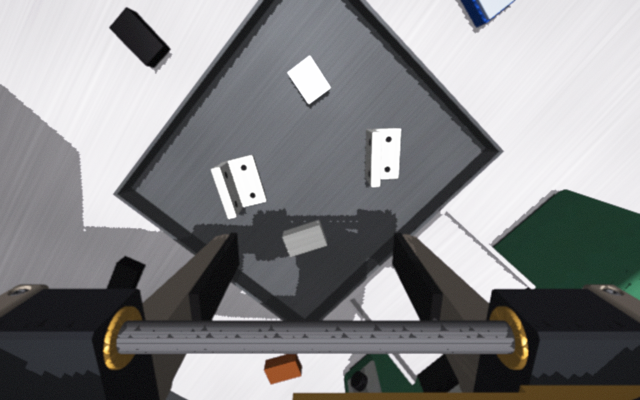

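The wrist view shows bracket A at (384,155) and bracket B at (238,185), each with a wall and holes. The plain offcuts are at (309,80) and (304,238). Bracket A's wall centre is at (0.553, 0.312), and its base lies on the +tool-y side.

>>> drive_tool(targets=[{"translation": [0.1,0.4,0.8],"yaw": -0.3,"claw": 0.6},{"translation": [0.1,0.4,0.8],"yaw": -0.3,"claw": 0.6},{"translation": [0.1,0.35,0.8],"yaw": -0.3,"claw": 0.6},{"translation": [0.15,0.35,0.8],"yaw": -0.3,"claw": 0.6},{"translation": [0.15,0.35,0.8],"yaw": -0.3,"claw": 0.6},{"translation": [0.1,0.35,0.8],"yaw": -0.3,"claw": 0.6}])

```text
clock: 4.5
eef_pos: [0.5585, 0.3104, 0.0732]
orientation: [[-0.616, 0.787, 0.02], [0.788, 0.616, -0.003], [-0.015, 0.014, -1.0]]
wrist_force: [0.2, 1.0, -0.5]
width: 0.794
```

```bash
python3 -c "
from h import *
m=arm.camera_model('wrist'); im,d=arm.snapshot('wrist'); P=world('wrist',d,m); save('w2',im)
walls(P,dict(A=(.553,.312,.05),B=(.438,.182,.05)))
plan(.553,.3125,.018,128)
print(arm.sense()['orientation'])"
```

```text
A 0.009 2804 c [565.2 321.6] wh [39.7 60.8] ang 38.0 mean [0.5679 0.326  0.0124]
A 0.018 69 c [534.9 335.9] wh [9.9 1.3] ang 36.8 mean [0.5348 0.3361 0.0261]
A 0.039 1303 c [553.  312.8] wh [10.1 59.8] ang 37.6 mean [0.5515 0.3143 0.0491]
B 0.009 3097 c [449.8 194.6] wh [39.2 60.2] ang 50.5 mean [0.4507 0.1981 0.0125]
B 0.018 1327 c [441.8 186.1] wh [ 9.9 60.2] ang 58.2 mean [0.4404 0.1873 0.0262]
B 0.039 1791 c [436.5 185.3] wh [11.9 51.7] ang 49.6 mean [0.4354 0.1886 0.0467]
t 4.55 p [0.5576 0.3104 0.0694] a 128.06 D [-0.0046  0.0021 -0.0514] dyaw -0.1 rows 2 F [-0.5  0.3 -2.4] w 0.799
[0.08, -0.04, 0.86] yaw 0.0
[0.08, -0.04, 0.86] yaw 0.0
[[-0.61642557  0.7872339   0.01680187]
 [ 0.78728814  0.61656761 -0.0046652 ]
 [-0.01403209  0.01035216 -0.99984796]]
```

>>> drive_tool(targets=[{"translation": [0.05,-0.05,0.45],"yaw": 0,"claw": 0.6},{"translation": [0.05,-0.05,0.45],"yaw": 0,"claw": 0.6},{"translation": [0.05,0,0.45],"yaw": 0,"claw": 0.6},{"translation": [0,0,0.3],"yaw": 0,"claw": 0.6}])

```text
clock: 4.95
eef_pos: [0.5529, 0.3098, 0.0187]
orientation: [[-0.614, 0.789, 0.016], [0.789, 0.614, -0.005], [-0.014, 0.01, -1.0]]
wrist_force: [0.1, 0.1, 0.1]
width: 0.802
```

```bash
python3 -c "
from h import *
plan(.553,.3125,.019,128)"
```

```text
t 4.95 p [0.5529 0.3098 0.0187] a 127.91 D [0.0001 0.0027 0.0003] dyaw 0.1 rows 1 F [0.1 0.1 0.1] w 0.802
[0.07, 0.06, -0.01] yaw -0.1
```

>>> drive_tool(targets=[{"translation": [0.05,0.05,0],"yaw": 0,"claw": -1},{"translation": [0,0,0],"yaw": 0,"claw": -1},{"translation": [0,0,0],"yaw": 0,"claw": -1},{"translation": [0,0,0],"yaw": 0,"claw": -1},{"translation": [0,0,0],"yaw": 0,"claw": -1},{"translation": [0,0,0],"yaw": 0,"claw": -1}])

```text
clock: 5.55
eef_pos: [0.554, 0.3122, 0.0201]
orientation: [[-0.614, 0.789, 0.018], [0.789, 0.614, -0.005], [-0.015, 0.011, -1.0]]
wrist_force: [0.5, -0.3, -0.1]
width: 0.299
```

>>> drive_tool(targets=[{"translation": [0,0,0],"yaw": 0,"claw": -1},{"translation": [0,0,0],"yaw": 0,"claw": -1},{"translation": [0,0,0],"yaw": 0,"claw": -1},{"translation": [0,0,0],"yaw": 0,"claw": -1}])

```text
clock: 5.95
eef_pos: [0.5542, 0.3123, 0.0205]
orientation: [[-0.614, 0.789, 0.019], [0.789, 0.614, -0.004], [-0.015, 0.012, -1.0]]
wrist_force: [0.7, -0.0, 0.0]
width: 0.105
```

>>> drive_tool(targets=[{"translation": [0,0,-0.2],"yaw": 0,"claw": -1},{"translation": [0,0,-0.5],"yaw": 0,"claw": -1},{"translation": [0,0,-0.8],"yaw": 0,"claw": -1},{"translation": [0,0,-1],"yaw": 0,"claw": -1},{"translation": [0,0,-1],"yaw": 0,"claw": -1},{"translation": [0,0,-1],"yaw": 0,"claw": -1},{"translation": [0,0,-0.6],"yaw": 0,"claw": -1}])

```text
clock: 6.65
eef_pos: [0.5492, 0.3119, 0.1815]
orientation: [[-0.614, 0.789, 0.014], [0.789, 0.614, -0.007], [-0.014, 0.007, -1.0]]
wrist_force: [0.3, -0.0, -0.8]
width: 0.107
```

```bash
python3 -c "
from h import *
plan(.468,-.30,.18,180,maxn=40)"
```

```text
t 6.65 p [0.5492 0.3119 0.1815] a 127.88 D [-0.0812 -0.6119 -0.0015] dyaw 52.1 rows 21 F [ 0.3 -0.  -0.8] w 0.107
[-0.69, -0.7, 0.0] yaw -2.5
[-0.66, -0.73, 0.0] yaw -2.5
[-0.62, -0.75, 0.0] yaw -2.5
[-0.59, -0.78, 0.0] yaw -2.5
[-0.56, -0.81, 0.0] yaw -2.5
[-0.52, -0.83, 0.0] yaw -2.5
[-0.48, -0.85, 0.0] yaw -2.5
[-0.45, -0.87, 0.0] yaw -2.5
[-0.41, -0.89, 0.0] yaw -2.5
[-0.37, -0.91, 0.0] yaw -2.5
[-0.33, -0.92, 0.0] yaw -2.5
[-0.29, -0.94, 0.0] yaw -2.5
[-0.25, -0.95, 0.0] yaw -2.5
[-0.21, -0.96, 0.0] yaw -2.5
[-0.17, -0.97, 0.0] yaw -2.5
[-0.13, -0.97, 0.0] yaw -2.5
[-0.08, -0.98, 0.0] yaw -2.5
[-0.04, -0.98, 0.0] yaw -2.5
[0.0, -0.98, 0.0] yaw -2.5
[0.04, -0.98, 0.0] yaw -2.5
[0.09, -0.98, 0.0] yaw -2.5
```

>>> drive_tool(targets=[{"translation": [-0.4,-0.4,0],"yaw": -2.5,"claw": -1},{"translation": [-0.65,-0.75,0],"yaw": -2.5,"claw": -1},{"translation": [-0.6,-0.75,0],"yaw": -2.5,"claw": -1},{"translation": [-0.6,-0.8,0],"yaw": -2.5,"claw": -1},{"translation": [-0.55,-0.8,0],"yaw": -2.5,"claw": -1},{"translation": [-0.5,-0.85,0],"yaw": -2.5,"claw": -1},{"translation": [-0.5,-0.85,0],"yaw": -2.5,"claw": -1},{"translation": [-0.45,-0.85,0],"yaw": -2.5,"claw": -1},{"translation": [-0.4,-0.9,0],"yaw": -2.5,"claw": -1},{"translation": [-0.35,-0.9,0],"yaw": -2.5,"claw": -1}])

```text
clock: 7.65
eef_pos: [0.5141, 0.0283, 0.1988]
orientation: [[-0.9, 0.435, 0.033], [0.436, 0.9, 0.001], [-0.029, 0.016, -0.999]]
wrist_force: [0.8, -0.4, -0.2]
width: 0.104
```

>>> drive_tool(targets=[{"translation": [-0.35,-0.9,0],"yaw": -2.5,"claw": -1},{"translation": [-0.3,-0.95,0],"yaw": -2.5,"claw": -1},{"translation": [-0.25,-0.95,0],"yaw": -2.5,"claw": -1},{"translation": [-0.2,-0.95,0],"yaw": -2.5,"claw": -1},{"translation": [-0.15,-0.95,0],"yaw": -2.5,"claw": -1},{"translation": [-0.15,-0.95,0],"yaw": -2.5,"claw": -1},{"translation": [-0.1,-0.95,0],"yaw": -2.5,"claw": -1},{"translation": [-0.05,-0.95,0],"yaw": -2.5,"claw": -1},{"translation": [0,-0.95,0],"yaw": -2.5,"claw": -1},{"translation": [0,-0.5,0],"yaw": -2.5,"claw": -1}])

```text
clock: 8.65
eef_pos: [0.4875, -0.2593, 0.2109]
orientation: [[-0.999, -0.004, 0.045], [-0.004, 1.0, -0.002], [-0.045, -0.002, -0.999]]
wrist_force: [0.4, 1.1, -0.1]
width: 0.105
```

```bash
cat >> h.py <<'E'
def tote(P,cx=.468,cy=-.264):
    X,Y,Z=P[...,0],P[...,1],P[...,2]
    for lo,hi in ((.05,.066),(.077,.092)):
        m=(abs(X-cx)<.13)&(abs(Y-cy)<(.12 if lo<.07 else .04))&(Z>lo)&(Z<hi)
        if m.sum()<30: continue
        q=P[m]; r=cv2.minAreaRect(q[:,:2].astype(np.float32)*1000)
        print('tote',lo,m.sum(),'c',np.round(r[0],1),'wh',np.round(r[1],1),'ang',round(r[2],1),'z',np.round(np.median(q[:,2]),4), 'x',np.round(np.percentile(q[:,0],[1,99]),3),'y',np.round(np.percentile(q[:,1],[1,99]),3))
        if lo>.07:
            b=q[abs(q[:,0]-cx)<.09]; b=b[abs(b[:,1]-np.median(b[:,1]))<.009]
            k=np.polyfit(b[:,0]-cx,b[:,1],1); print(' bar y at cx',k[1].round(4),'slope deg',np.degrees(k[0]).round(2),len(b))
E
python3 - <<'E'
from h import *
m=arm.camera_model('wrist'); im,d=arm.snapshot('wrist'); P=world('wrist',d,m); save('w3',im)
np.savez('w3',im=im,d=d,P=P)
tote(P)
print(arm.sense()['orientation'])
plan(.468,-.32,.18,180)
E
```

```text
tote 0.05 4363 c [ 470. -263.] wh [200.8 220.9] ang 89.2 z 0.0598 x [0.359 0.579] y [-0.363 -0.162]
tote 0.077 2683 c [ 447.8 -261.4] wh [176.3  59.3] ang 0.1 z 0.0851 x [0.36  0.507] y [-0.288 -0.235]
 bar y at cx -0.2635 slope deg -1.5 1943
[[-0.99893014 -0.00645344  0.04579222]
 [-0.00661047  0.99997278 -0.00327855]
 [-0.04576981 -0.00357775 -0.99894561]]
t 8.7 p [ 0.4878 -0.2608  0.2112] a -179.62 D [-0.0198 -0.0592 -0.0312] dyaw -0.4 rows 3 F [ 0.2 -1.7 -0. ] w 0.104
[0.22, -0.66, 0.35] yaw 0.1
[0.22, -0.66, 0.35] yaw 0.1
[0.22, -0.66, 0.35] yaw 0.1
```

View pics/w3.png

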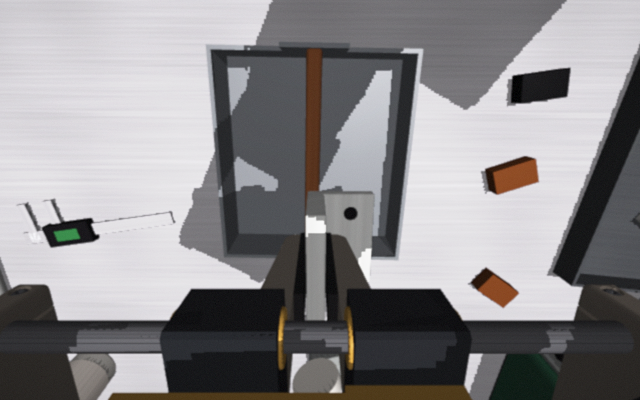

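The wrist view shows bracket A still held at (340,225). The tote's bar is in line at (314,120), and the caliper at (100,225) is clear. The tool has picked up about 2.6° of tilt, so the plan will use the full rotation matrix.

```bash
python3 - <<'E'
s=open('h.py').read()
a=s.index("    for i in range(n):\n        t="); b=s.index("        if i==maxn-1")
s=s[:a]+'''    for i in range(n):
        t=np.radians(-d*i/n); c,q=np.cos(t),np.sin(t); Ri=R@np.array([[c,-q,0],[q,c,0],[0,0,1]])
        print([round(float(v),2) for v in Ri.T@D/n/.03],'yaw',round(-d/n,1))
'''+s[b:]
s=s.replace("    for i in range(n):\n        t=np","    print('tilt',np.round(R[:,2],3))\n    for i in range(n):\n        t=np")
open('h.py','w').write(s)
E
python3 -c "
from h import *
plan(.470,-.317,.06,179)"
```

```text
t 8.7 p [ 0.4878 -0.2608  0.2112] a -179.62 D [-0.0178 -0.0562 -0.1512] dyaw -1.4 rows 6 F [ 0.2 -1.7 -0. ] w 0.104
tilt [ 0.046 -0.003 -0.999]
[0.14, -0.31, 0.84] yaw 0.2
[0.14, -0.31, 0.84] yaw 0.2
[0.14, -0.31, 0.84] yaw 0.2
[0.14, -0.31, 0.84] yaw 0.2
[0.13, -0.31, 0.84] yaw 0.2
[0.13, -0.31, 0.84] yaw 0.2
```

>>> drive_tool(targets=[{"translation": [0.2,-0.6,0.3],"yaw": 0.3,"claw": -1},{"translation": [0.15,-0.65,0.5],"yaw": 0.3,"claw": -1},{"translation": [0.15,-0.6,0.8],"yaw": 0.3,"claw": -1},{"translation": [0.15,0,1],"yaw": 0.3,"claw": -1},{"translation": [0.1,0,0.9],"yaw": 0.2,"claw": -1},{"translation": [0.1,0,0.8],"yaw": 0,"claw": -1},{"translation": [0.05,0,0.4],"yaw": 0,"claw": -1}])

```text
clock: 9.4
eef_pos: [0.4703, -0.3205, 0.075]
orientation: [[-0.998, 0.024, 0.057], [0.024, 1.0, -0.01], [-0.057, -0.008, -0.998]]
wrist_force: [0.1, -0.3, -0.1]
width: 0.109
```

```bash
python3 -c "
from h import *
plan(.470,-.317,.023,179)"
```

```text
t 9.4 p [ 0.4703 -0.3205  0.075 ] a 178.63 D [-0.0003  0.0035 -0.052 ] dyaw 0.4 rows 2 F [ 0.1 -0.3 -0.1] w 0.109
tilt [ 0.057 -0.01  -0.998]
[0.06, 0.06, 0.86] yaw -0.2
[0.06, 0.06, 0.86] yaw -0.2
```

>>> drive_tool(targets=[{"translation": [0.05,0.05,0.5],"yaw": 0,"claw": -1},{"translation": [0.05,0.05,0.5],"yaw": 0,"claw": -1},{"translation": [0,0,0.3],"yaw": 0,"claw": -1},{"translation": [0,0,0.2],"yaw": 0,"claw": -1},{"translation": [0,0,0.1],"yaw": 0,"claw": -1},{"translation": [0,0,0],"yaw": 0,"claw": -1}])

```text
clock: 10.0
eef_pos: [0.4723, -0.3176, 0.0283]
orientation: [[-0.998, 0.025, 0.06], [0.024, 1.0, -0.011], [-0.06, -0.01, -0.998]]
wrist_force: [-0.3, 0.1, -0.8]
width: 0.106
```

>>> drive_tool(targets=[{"translation": [0.05,0,0.1],"yaw": 0,"claw": -1},{"translation": [0.05,0,0.1],"yaw": 0,"claw": -1}])

```text
clock: 10.2
eef_pos: [0.4706, -0.3183, 0.0232]
orientation: [[-0.998, 0.025, 0.062], [0.024, 1.0, -0.013], [-0.062, -0.011, -0.998]]
wrist_force: [0.3, -0.4, -1.3]
width: 0.106
```

>>> drive_tool(targets=[{"translation": [0,0,0.05],"yaw": 0,"claw": -1},{"translation": [0,0,0.05],"yaw": 0,"claw": -1}])

```text
clock: 10.4
eef_pos: [0.4712, -0.3186, 0.0211]
orientation: [[-0.998, 0.025, 0.063], [0.025, 1.0, -0.013], [-0.063, -0.011, -0.998]]
wrist_force: [0.5, 3.0, 11.6]
width: 0.108
```

>>> drive_tool(targets=[{"translation": [0,0,0],"yaw": 0,"claw": -0.7},{"translation": [0,0,0],"yaw": 0,"claw": -0.5},{"translation": [0,0,0],"yaw": 0,"claw": -0.45},{"translation": [0,0,0],"yaw": 0,"claw": -0.45}])

```text
clock: 10.8
eef_pos: [0.4716, -0.319, 0.0215]
orientation: [[-0.998, 0.026, 0.064], [0.025, 1.0, -0.014], [-0.064, -0.012, -0.998]]
wrist_force: [0.1, 0.4, -0.1]
width: 0.272
```

>>> drive_tool(targets=[{"translation": [0,0,-0.4],"yaw": 0,"claw": -0.45},{"translation": [-0.05,0,-0.9],"yaw": 0,"claw": -0.45},{"translation": [-0.05,0,-0.9],"yaw": 0,"claw": -0.45},{"translation": [-0.05,0,-0.9],"yaw": 0,"claw": -0.45},{"translation": [-0.05,0,-0.9],"yaw": 0,"claw": 0},{"translation": [-0.05,0,-0.9],"yaw": 0,"claw": 0.5}])

```text
clock: 11.4
eef_pos: [0.4668, -0.3154, 0.1735]
orientation: [[-0.998, 0.026, 0.058], [0.025, 1.0, -0.01], [-0.058, -0.008, -0.998]]
wrist_force: [-0.0, 0.6, -0.3]
width: 0.423
```

```bash
python3 -c "
from h import *
m=arm.camera_model('wrist'); im,d=arm.snapshot('wrist'); P=world('wrist',d,m); save('w4',im)
walls(P,dict(A=(.47,-.312,.045)))
tote(P)
plan(.4396,.1822,.18,140,maxn=40)"
```

```text
A 0.009 1469 c [ 470.4 -303.4] wh [39.2 60.3] ang 88.0 mean [ 0.469  -0.2988  0.0124]
A 0.018 30 c [ 440.1 -318.1] wh [9.1 0.8] ang 89.1 mean [ 0.44   -0.3178  0.0256]
A 0.039 611 c [ 469.6 -318.3] wh [ 9.8 59.7] ang 88.4 mean [ 0.4678 -0.3186  0.0491]
tote 0.05 5408 c [ 470.2 -262.7] wh [200.9 221. ] ang 89.2 z 0.0596 x [0.359 0.578] y [-0.362 -0.162]
tote 0.077 3780 c [ 469.9 -262.8] wh [ 60.2 220.2] ang 89.3 z 0.085 x [0.36  0.577] y [-0.291 -0.236]
 bar y at cx -0.2636 slope deg -0.51 2737
t 11.45 p [ 0.4689 -0.3169  0.1782] a 178.56 D [-0.0293  0.4991  0.0018] dyaw -38.6 rows 17 F [ 1.6 -0.3  3.1] w 0.469
tilt [ 0.063 -0.013 -0.998]
[0.08, 0.98, -0.02] yaw 2.3
[0.12, 0.97, -0.02] yaw 2.3
[0.16, 0.97, -0.02] yaw 2.3
[0.2, 0.96, -0.02] yaw 2.3
[0.23, 0.95, -0.02] yaw 2.3
[0.27, 0.94, -0.02] yaw 2.3
[0.31, 0.93, -0.02] yaw 2.3
[0.35, 0.92, -0.02] yaw 2.3
[0.38, 0.9, -0.02] yaw 2.3
[0.42, 0.89, -0.02] yaw 2.3
[0.45, 0.87, -0.02] yaw 2.3
[0.49, 0.85, -0.02] yaw 2.3
[0.52, 0.83, -0.02] yaw 2.3
[0.55, 0.81, -0.02] yaw 2.3
[0.58, 0.79, -0.02] yaw 2.3
[0.61, 0.76, -0.02] yaw 2.3
[0.64, 0.74, -0.02] yaw 2.3
```

Bracket A lies flat in the -y bay, with its base at (0.470, -0.303) and its wall top at 49 mm. The tote did not move. Next is bracket B.

>>> drive_tool(targets=[{"translation": [0.1,0.95,0],"yaw": 2.3,"claw": 0.6},{"translation": [0.1,0.95,0],"yaw": 2.3,"claw": 0.6},{"translation": [0.15,0.95,0],"yaw": 2.3,"claw": 0.6},{"translation": [0.2,0.95,0],"yaw": 2.3,"claw": 0.6},{"translation": [0.25,0.95,0],"yaw": 2.3,"claw": 0.6},{"translation": [0.25,0.95,0],"yaw": 2.3,"claw": 0.6},{"translation": [0.3,0.95,0],"yaw": 2.3,"claw": 0.6},{"translation": [0.35,0.9,0],"yaw": 2.3,"claw": 0.6},{"translation": [0.4,0.9,0],"yaw": 2.3,"claw": 0.6},{"translation": [0.4,0.9,0],"yaw": 2.3,"claw": 0.6}])

```text
clock: 12.45
eef_pos: [0.4563, -0.0195, 0.1823]
orientation: [[-0.898, 0.433, 0.076], [0.433, 0.901, -0.02], [-0.078, 0.015, -0.997]]
wrist_force: [0.5, -1.1, -0.8]
width: 0.802
```

```bash
python3 -c "
from h import *
plan(.4396,.1822,.13,140,maxn=40)"
```

```text
t 12.45 p [ 0.4563 -0.0195  0.1823] a 154.26 D [-0.0167  0.2017 -0.0523] dyaw -14.3 rows 7 F [ 0.5 -1.1 -0.8] w 0.802
tilt [ 0.076 -0.02  -0.997]
[0.51, 0.83, 0.22] yaw 2.0
[0.54, 0.81, 0.22] yaw 2.0
[0.56, 0.79, 0.22] yaw 2.0
[0.59, 0.77, 0.22] yaw 2.0
[0.62, 0.75, 0.22] yaw 2.0
[0.64, 0.73, 0.22] yaw 2.0
[0.67, 0.7, 0.22] yaw 2.0
```

>>> drive_tool(targets=[{"translation": [0.5,0.85,0.2],"yaw": 2,"claw": 0.6},{"translation": [0.55,0.8,0.2],"yaw": 2,"claw": 0.6},{"translation": [0.55,0.8,0.2],"yaw": 2,"claw": 0.6},{"translation": [0.6,0.75,0.2],"yaw": 2,"claw": 0.6},{"translation": [0.6,0.75,0.2],"yaw": 2,"claw": 0.6},{"translation": [0.65,0.7,0.2],"yaw": 2,"claw": 0.6},{"translation": [0.5,0.5,0.2],"yaw": 2,"claw": 0.6},{"translation": [0,0,0],"yaw": 0,"claw": 0.6}])

```text
clock: 13.25
eef_pos: [0.4393, 0.1845, 0.1393]
orientation: [[-0.76, 0.644, 0.085], [0.645, 0.764, -0.019], [-0.077, 0.041, -0.996]]
wrist_force: [-0.5, 0.4, -0.5]
width: 0.797
```

```bash
python3 -c "
from h import *
m=arm.camera_model('wrist'); im,d=arm.snapshot('wrist'); P=world('wrist',d,m); save('w5',im)
walls(P,dict(B=(.438,.184,.045)))
plan(.4396,.1822,.055,140,maxn=40)"
```

```text
B 0.009 1748 c [449.4 193.8] wh [39.2 60.7] ang 50.8 mean [0.451  0.1986 0.0124]
B 0.018 44 c [416.6 201.2] wh [9.3 1.2] ang 45.5 mean [0.4166 0.201  0.0254]
B 0.039 765 c [438.9 182. ] wh [ 9.6 59.8] ang 49.7 mean [0.4372 0.1836 0.0492]
t 13.3 p [0.4395 0.1836 0.1396] a 139.75 D [ 0.0001 -0.0014 -0.0846] dyaw 0.3 rows 3 F [-1.2 -1.1 -0.5] w 0.803
tilt [ 0.085 -0.019 -0.996]
[0.06, -0.05, 0.94] yaw -0.1
[0.06, -0.05, 0.94] yaw -0.1
[0.06, -0.05, 0.94] yaw -0.1
```

>>> drive_tool(targets=[{"translation": [0.05,-0.05,0.7],"yaw": 0,"claw": 0.6},{"translation": [0.05,-0.05,0.8],"yaw": 0,"claw": 0.6},{"translation": [0.05,-0.05,0.8],"yaw": 0,"claw": 0.6},{"translation": [0.05,-0.05,0.7],"yaw": 0,"claw": 0.6},{"translation": [0,0,0.4],"yaw": 0,"claw": 0.6},{"translation": [0,0,0.2],"yaw": 0,"claw": 0.6}])

```text
clock: 13.9
eef_pos: [0.4442, 0.1769, 0.0332]
orientation: [[-0.763, 0.64, 0.093], [0.642, 0.767, -0.017], [-0.082, 0.046, -0.996]]
wrist_force: [-0.3, -0.2, -0.1]
width: 0.801
```

```bash
python3 -c "
from h import *
plan(.4392,.1820,.021,140,maxn=40)"
```

```text
t 13.9 p [0.4442 0.1769 0.0332] a 139.93 D [-0.005   0.0051 -0.0122] dyaw 0.1 rows 1 F [-0.3 -0.2 -0.1] w 0.801
tilt [ 0.093 -0.017 -0.996]
[0.27, 0.01, 0.39] yaw -0.1
```

>>> drive_tool(targets=[{"translation": [0.15,0,0.2],"yaw": 0,"claw": 0.3},{"translation": [0.15,0,0.2],"yaw": 0,"claw": 0},{"translation": [0,0,0],"yaw": 0,"claw": -0.3}])

```text
clock: 14.2
eef_pos: [0.439, 0.1822, 0.0206]
orientation: [[-0.762, 0.641, 0.094], [0.642, 0.766, -0.017], [-0.083, 0.047, -0.995]]
wrist_force: [-0.9, -0.8, 0.2]
width: 0.562
```

```bash
python3 -c "
from h import *
plan(.4392,.1820,.021,140,maxn=40)"
```

```text
t 14.2 p [0.439  0.1822 0.0206] a 139.87 D [ 0.0002 -0.0002  0.0004] dyaw 0.1 rows 1 F [-0.9 -0.8  0.2] w 0.562
tilt [ 0.094 -0.017 -0.995]
[-0.01, 0.0, -0.01] yaw -0.1
```

>>> drive_tool(targets=[{"translation": [0,0,0],"yaw": 0,"claw": -1},{"translation": [0,0,0],"yaw": 0,"claw": -1},{"translation": [0,0,0],"yaw": 0,"claw": -1},{"translation": [0,0,0],"yaw": 0,"claw": -1},{"translation": [0,0,0],"yaw": 0,"claw": -1},{"translation": [0,0,0],"yaw": 0,"claw": -1},{"translation": [0,0,0],"yaw": 0,"claw": -1},{"translation": [0,0,0],"yaw": 0,"claw": -1}])

```text
clock: 15.0
eef_pos: [0.44, 0.1831, 0.0222]
orientation: [[-0.763, 0.64, 0.096], [0.641, 0.767, -0.016], [-0.084, 0.05, -0.995]]
wrist_force: [0.1, 0.1, -0.1]
width: 0.104
```

>>> drive_tool(targets=[{"translation": [0,0,-0.3],"yaw": 0,"claw": -1},{"translation": [-0.05,0.05,-0.6],"yaw": 0,"claw": -1},{"translation": [-0.05,0.05,-0.8],"yaw": 0,"claw": -1},{"translation": [-0.1,0.05,-1],"yaw": 0,"claw": -1},{"translation": [-0.1,0.05,-1],"yaw": 0,"claw": -1},{"translation": [-0.1,0.05,-1],"yaw": 0,"claw": -1}])

```text
clock: 15.6
eef_pos: [0.4362, 0.1819, 0.167]
orientation: [[-0.763, 0.64, 0.087], [0.641, 0.767, -0.02], [-0.079, 0.04, -0.996]]
wrist_force: [0.4, 0.7, -1.3]
width: 0.107
```

```bash
python3 -c "
from h import *
plan(.470,-.205,.16,179,maxn=40)"
```

```text
t 15.6 p [0.4362 0.1819 0.167 ] a 139.98 D [ 0.0338 -0.3869 -0.007 ] dyaw 39.0 rows 13 F [ 0.4  0.7 -1.3] w 0.107
tilt [ 0.087 -0.02  -0.996]
[-0.7, -0.71, 0.05] yaw -3.0
[-0.66, -0.74, 0.05] yaw -3.0
[-0.62, -0.78, 0.05] yaw -3.0
[-0.58, -0.81, 0.05] yaw -3.0
[-0.54, -0.84, 0.05] yaw -3.0
[-0.49, -0.86, 0.05] yaw -3.0
[-0.45, -0.89, 0.05] yaw -3.0
[-0.4, -0.91, 0.05] yaw -3.0
[-0.35, -0.93, 0.05] yaw -3.0
[-0.3, -0.95, 0.05] yaw -3.0
[-0.25, -0.96, 0.05] yaw -3.0
[-0.2, -0.97, 0.05] yaw -3.0
[-0.15, -0.98, 0.05] yaw -3.0
```

>>> drive_tool(targets=[{"translation": [-0.4,-0.4,0],"yaw": -3,"claw": -1},{"translation": [-0.7,-0.75,0.05],"yaw": -3,"claw": -1},{"translation": [-0.65,-0.75,0.05],"yaw": -3,"claw": -1},{"translation": [-0.6,-0.8,0.05],"yaw": -3,"claw": -1},{"translation": [-0.55,-0.85,0.05],"yaw": -3,"claw": -1},{"translation": [-0.5,-0.85,0.05],"yaw": -3,"claw": -1},{"translation": [-0.45,-0.9,0.05],"yaw": -3,"claw": -1},{"translation": [-0.45,-0.9,0.05],"yaw": -3,"claw": -1},{"translation": [-0.4,-0.9,0.05],"yaw": -3,"claw": -1},{"translation": [-0.35,-0.95,0.05],"yaw": -3,"claw": -1}])

```text
clock: 16.6
eef_pos: [0.4736, -0.1095, 0.1732]
orientation: [[-0.984, 0.145, 0.101], [0.145, 0.989, -0.013], [-0.102, 0.002, -0.995]]
wrist_force: [0.5, 0.0, -1.4]
width: 0.106
```

```bash
python3 -c "
from h import *
plan(.470,-.214,.13,179,maxn=40)"
```

```text
t 16.6 p [ 0.4736 -0.1095  0.1732] a 171.63 D [-0.0036 -0.1045 -0.0432] dyaw 7.4 rows 4 F [ 0.5  0.  -1.4] w 0.106
tilt [ 0.101 -0.013 -0.995]
[-0.06, -0.87, 0.37] yaw -1.8
[-0.03, -0.87, 0.37] yaw -1.8
[-0.0, -0.87, 0.37] yaw -1.8
[0.02, -0.87, 0.37] yaw -1.8
```

>>> drive_tool(targets=[{"translation": [-0.05,-0.85,0.3],"yaw": -1.8,"claw": -1},{"translation": [-0.05,-0.85,0.3],"yaw": -1.8,"claw": -1},{"translation": [0,-0.85,0.3],"yaw": -1.8,"claw": -1},{"translation": [0,-0.8,0.4],"yaw": -1.8,"claw": -1},{"translation": [0,0,0],"yaw": 0,"claw": -1}])

```text
clock: 17.1
eef_pos: [0.4706, -0.2175, 0.1373]
orientation: [[-0.994, 0.016, 0.105], [0.015, 1.0, -0.015], [-0.105, -0.013, -0.994]]
wrist_force: [0.8, 0.1, -0.2]
width: 0.107
```

```bash
python3 -c "
from h import *
m=arm.camera_model('wrist'); im,d=arm.snapshot('wrist'); P=world('wrist',d,m); save('w6',im)
plan(.470,-.214,.03,179,maxn=40)"
```

```text
t 17.15 p [ 0.4707 -0.2165  0.1379] a 179.07 D [-0.0007  0.0025 -0.1079] dyaw -0.1 rows 4 F [-1.1 -0.5 -0.7] w 0.11
tilt [ 0.105 -0.014 -0.994]
[0.1, 0.03, 0.89] yaw 0.0
[0.1, 0.03, 0.89] yaw 0.0
[0.1, 0.03, 0.89] yaw 0.0
[0.1, 0.03, 0.89] yaw 0.0
```

View pics/w6.png

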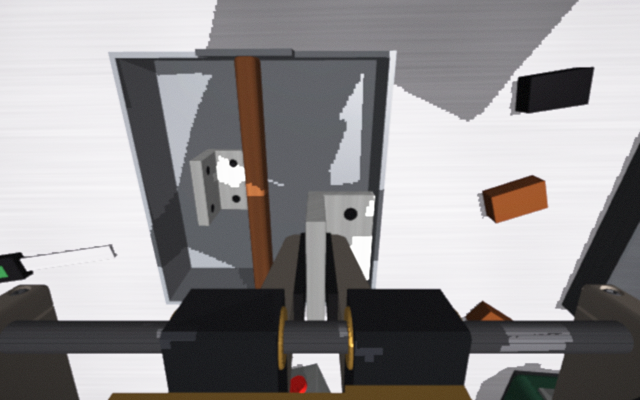

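The view shows A standing in the left bay at (220,187) and B held at (340,220) over the right bay, between the bar at (255,170) and the wall. Going down.

>>> drive_tool(targets=[{"translation": [0.05,0.05,0.7],"yaw": 0,"claw": -1},{"translation": [0.1,0.05,0.8],"yaw": 0,"claw": -1},{"translation": [0.1,0,0.8],"yaw": 0,"claw": -1},{"translation": [0.1,0,0.7],"yaw": 0,"claw": -1},{"translation": [0.05,0,0.4],"yaw": 0,"claw": -1},{"translation": [0,0,0],"yaw": 0,"claw": -1}])

```text
clock: 17.75
eef_pos: [0.4719, -0.2109, 0.0372]
orientation: [[-0.994, 0.02, 0.11], [0.018, 1.0, -0.015], [-0.11, -0.013, -0.994]]
wrist_force: [1.6, -0.1, -0.2]
width: 0.104
```

```bash
python3 -c "
from h import *
plan(.470,-.214,.026,179,maxn=40)"
```

```text
t 17.75 p [ 0.4719 -0.2109  0.0372] a 178.96 D [-0.0019 -0.0031 -0.0112] dyaw 0.0 rows 1 F [ 1.6 -0.1 -0.2] w 0.104
tilt [ 0.11  -0.015 -0.994]
[0.1, -0.1, 0.37] yaw -0.0
```

>>> drive_tool(targets=[{"translation": [0.05,-0.1,0.2],"yaw": 0,"claw": -1},{"translation": [0.05,0,0.15],"yaw": 0,"claw": -1},{"translation": [0,0,0.1],"yaw": 0,"claw": -1}])

```text
clock: 18.05
eef_pos: [0.472, -0.2143, 0.0252]
orientation: [[-0.993, 0.019, 0.113], [0.017, 1.0, -0.016], [-0.114, -0.014, -0.993]]
wrist_force: [0.3, 0.5, -1.0]
width: 0.105
```

>>> drive_tool(targets=[{"translation": [0,0,0.05],"yaw": 0,"claw": -1},{"translation": [0,0,0.05],"yaw": 0,"claw": -1}])

```text
clock: 18.25
eef_pos: [0.473, -0.2147, 0.0228]
orientation: [[-0.993, 0.02, 0.114], [0.018, 1.0, -0.016], [-0.115, -0.014, -0.993]]
wrist_force: [-2.4, 0.3, 10.4]
width: 0.104
```

>>> drive_tool(targets=[{"translation": [0,0,0],"yaw": 0,"claw": -0.7},{"translation": [0,0,0],"yaw": 0,"claw": -0.5},{"translation": [0,0,0],"yaw": 0,"claw": -0.45},{"translation": [0,0,0],"yaw": 0,"claw": -0.45},{"translation": [0,0,-0.3],"yaw": 0,"claw": -0.45},{"translation": [-0.05,0,-0.6],"yaw": 0,"claw": -0.45},{"translation": [-0.1,0,-0.9],"yaw": 0,"claw": -0.45},{"translation": [-0.1,0,-0.9],"yaw": 0,"claw": -0.45},{"translation": [-0.1,0,-0.9],"yaw": 0,"claw": 0},{"translation": [-0.05,0,-0.5],"yaw": 0,"claw": 0}])

```text
clock: 19.25
eef_pos: [0.469, -0.2123, 0.1518]
orientation: [[-0.994, 0.02, 0.111], [0.018, 1.0, -0.015], [-0.112, -0.013, -0.994]]
wrist_force: [0.4, -0.1, -0.3]
width: 0.426
```

```bash
python3 -c "
from h import *
m=arm.camera_model('wrist'); im,d=arm.snapshot('wrist'); P=world('wrist',d,m); save('w7',im)
walls(P,dict(A=(.47,-.306,.04),B=(.47,-.208,.04)))
tote(P)
plan(.470,-.263,.06,179.3,maxn=40)"
```

```text
A 0.009 1502 c [ 470.1 -305. ] wh [33.6 60.8] ang 89.6 mean [ 0.4689 -0.3017  0.0125]
A 0.018 375 c [ 469.2 -313.9] wh [60.4  9.1] ang 6.2 mean [ 0.4653 -0.3141  0.0263]
A 0.039 942 c [ 469.4 -318.2] wh [10.6 59.7] ang 88.1 mean [ 0.4675 -0.3171  0.0478]
B 0.009 1673 c [ 473.  -199.6] wh [39.6 59.7] ang 89.3 mean [ 0.4713 -0.1952  0.0124]
B 0.018 48 c [ 443.3 -214.1] wh [9.5 0.9] ang 86.7 mean [ 0.4433 -0.2139  0.0264]
B 0.039 737 c [ 473.1 -214.7] wh [10.3 60.4] ang 88.5 mean [ 0.4704 -0.2149  0.049 ]
tote 0.05 6155 c [ 469.8 -263.3] wh [201.2 220. ] ang 89.2 z 0.0596 x [0.359 0.579] y [-0.363 -0.162]
tote 0.077 4471 c [ 470.  -263.2] wh [ 60.5 220.5] ang 89.1 z 0.0851 x [0.36  0.578] y [-0.287 -0.235]
 bar y at cx -0.2622 slope deg -1.18 3131
t 19.3 p [ 0.47   -0.2128  0.1536] a 178.94 D [-0.     -0.0502 -0.0936] dyaw 0.4 rows 4 F [0.1 0.1 2. ] w 0.469
tilt [ 0.114 -0.016 -0.993]
[0.08, -0.41, 0.78] yaw -0.1
[0.08, -0.41, 0.78] yaw -0.1
[0.08, -0.41, 0.78] yaw -0.1
[0.08, -0.41, 0.78] yaw -0.1
```

View pics/w7.png

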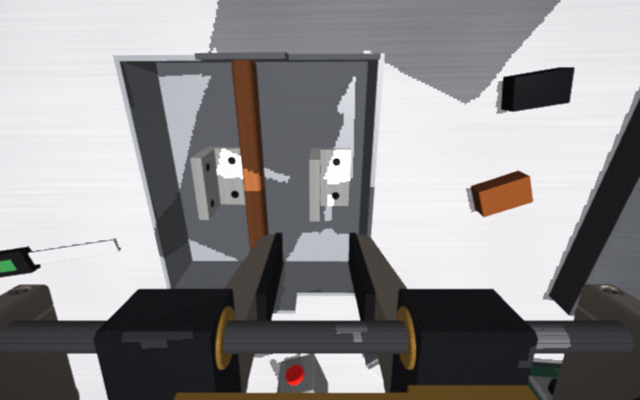

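Both brackets sit flat, A at (218,185) left of the bar and B at (330,185) right of it. The tote is still at (0.470, -0.263). Next I grasp the handle.

>>> drive_tool(targets=[{"translation": [-0.05,-0.6,0.1],"yaw": 0,"claw": -0.25},{"translation": [-0.05,-0.6,0.2],"yaw": 0,"claw": -0.25},{"translation": [0,-0.5,0.3],"yaw": -0.2,"claw": -0.25},{"translation": [0.05,0,0.4],"yaw": -0.2,"claw": -0.25},{"translation": [0,0,0],"yaw": 0,"claw": -0.25}])

```text
clock: 19.8
eef_pos: [0.4741, -0.2654, 0.1259]
orientation: [[-0.993, 0.012, 0.117], [0.01, 1.0, -0.018], [-0.118, -0.017, -0.993]]
wrist_force: [-0.3, 0.7, -0.0]
width: 0.372
```

```bash
python3 -c "
from h import *
plan(.472,-.263,.056,179.2,maxn=40)"
```

```text
t 19.8 p [ 0.4741 -0.2654  0.1259] a 179.4 D [-0.0021  0.0024 -0.0699] dyaw -0.2 rows 3 F [-0.3  0.7 -0. ] w 0.372
tilt [ 0.117 -0.018 -0.993]
[0.11, 0.04, 0.77] yaw 0.1
[0.11, 0.04, 0.77] yaw 0.1
[0.11, 0.04, 0.77] yaw 0.1
```

>>> drive_tool(targets=[{"translation": [0.1,0.05,0.55],"yaw": 0,"claw": -0.25},{"translation": [0.1,0,0.55],"yaw": 0,"claw": -0.25},{"translation": [0.1,0,0.5],"yaw": 0,"claw": -0.25},{"translation": [0.05,0,0.35],"yaw": 0,"claw": -0.25},{"translation": [0,0,0.2],"yaw": 0,"claw": -0.25}])

```text
clock: 20.3
eef_pos: [0.4705, -0.2615, 0.0585]
orientation: [[-0.993, 0.012, 0.116], [0.01, 1.0, -0.017], [-0.117, -0.016, -0.993]]
wrist_force: [-1.1, -0.4, -0.6]
width: 0.375
```

```bash
python3 -c "
from h import *
plan(.472,-.263,.056,179.2,maxn=40)"
```

```text
t 20.3 p [ 0.4705 -0.2615  0.0585] a 179.44 D [ 0.0015 -0.0015 -0.0025] dyaw -0.2 rows 1 F [-1.1 -0.4 -0.6] w 0.375
tilt [ 0.116 -0.017 -0.993]
[-0.04, -0.05, 0.09] yaw 0.2
```

>>> drive_tool(targets=[{"translation": [-0.05,-0.05,0.1],"yaw": 0,"claw": -0.4},{"translation": [0,0,0],"yaw": 0,"claw": -1},{"translation": [0,0,0],"yaw": 0,"claw": -1},{"translation": [0,0,0],"yaw": 0,"claw": -1},{"translation": [0,0,0],"yaw": 0,"claw": -1},{"translation": [0,0,0],"yaw": 0,"claw": -1}], grip_force=60)

```text
clock: 20.9
eef_pos: [0.4728, -0.2622, 0.056]
orientation: [[-0.993, 0.012, 0.116], [0.01, 1.0, -0.016], [-0.116, -0.015, -0.993]]
wrist_force: [1.1, 0.4, -3.6]
width: 0.146
```

>>> drive_tool(targets=[{"translation": [0,0,0],"yaw": 0,"claw": -1},{"translation": [0,0,-0.1],"yaw": 0,"claw": -1},{"translation": [0,0,-0.15],"yaw": 0,"claw": -1},{"translation": [-0.05,0,-0.25],"yaw": 0,"claw": -1},{"translation": [-0.05,0,-0.3],"yaw": 0,"claw": -1},{"translation": [-0.05,0,-0.3],"yaw": 0,"claw": -1}])

```text
clock: 21.5
eef_pos: [0.4713, -0.261, 0.09]
orientation: [[-0.994, 0.011, 0.112], [0.01, 1.0, -0.014], [-0.112, -0.013, -0.994]]
wrist_force: [-0.1, -0.3, -6.1]
width: 0.145
```

```bash
python3 -c "
from h import *
plan(.472,-.263,.156,179.2,maxn=40)"
```

```text
t 21.5 p [ 0.4713 -0.261   0.09  ] a 179.44 D [ 0.0007 -0.002   0.066 ] dyaw -0.2 rows 3 F [-0.1 -0.3 -6.1] w 0.145
tilt [ 0.112 -0.014 -0.994]
[-0.09, -0.03, -0.73] yaw 0.1
[-0.09, -0.03, -0.73] yaw 0.1
[-0.09, -0.03, -0.73] yaw 0.1
```

>>> drive_tool(targets=[{"translation": [-0.05,0,-0.35],"yaw": 0,"claw": -1},{"translation": [-0.05,0,-0.35],"yaw": 0,"claw": -1},{"translation": [-0.05,0,-0.35],"yaw": 0,"claw": -1},{"translation": [-0.05,0,-0.35],"yaw": 0,"claw": -1},{"translation": [0,0,-0.25],"yaw": 0,"claw": -1},{"translation": [0,0,-0.15],"yaw": 0,"claw": -1},{"translation": [0,0,-0.05],"yaw": 0,"claw": -1},{"translation": [0,0,0],"yaw": 0,"claw": -1},{"translation": [0,0,0],"yaw": 0,"claw": -1},{"translation": [0,0,0],"yaw": 0,"claw": -1}])

```text
clock: 22.5
eef_pos: [0.4715, -0.2604, 0.153]
orientation: [[-0.993, 0.011, 0.114], [0.01, 1.0, -0.016], [-0.115, -0.014, -0.993]]
wrist_force: [-0.8, -0.6, -6.8]
width: 0.144
```

>>> drive_tool(targets=[{"translation": [0,0,0],"yaw": 0,"claw": -1},{"translation": [0,0,0],"yaw": 0,"claw": -1},{"translation": [0,0,0],"yaw": 0,"claw": -1},{"translation": [0,0,0],"yaw": 0,"claw": -1},{"translation": [0,0,0],"yaw": 0,"claw": -1},{"translation": [0,0,0],"yaw": 0,"claw": -1},{"translation": [0,0,0],"yaw": 0,"claw": -1},{"translation": [0,0,0],"yaw": 0,"claw": -1},{"translation": [0,0,0],"yaw": 0,"claw": -1},{"translation": [0,0,0],"yaw": 0,"claw": -1}])

```text
clock: 23.5
eef_pos: [0.4709, -0.2601, 0.1519]
orientation: [[-0.994, 0.011, 0.113], [0.01, 1.0, -0.015], [-0.113, -0.014, -0.994]]
wrist_force: [-0.0, 0.4, -5.1]
width: 0.15
```

>>> drive_tool(targets=[{"translation": [0,0,0],"yaw": 0,"claw": -1},{"translation": [0,0,0],"yaw": 0,"claw": -1},{"translation": [0,0,0],"yaw": 0,"claw": -1},{"translation": [0,0,0],"yaw": 0,"claw": -1},{"translation": [0,0,0],"yaw": 0,"claw": -1},{"translation": [0,0,0],"yaw": 0,"claw": -1},{"translation": [0,0,0],"yaw": 0,"claw": -1},{"translation": [0,0,0],"yaw": 0,"claw": -1},{"translation": [0,0,0],"yaw": 0,"claw": -1},{"translation": [0,0,0],"yaw": 0,"claw": -1}])

```text
clock: 24.5
eef_pos: [0.471, -0.2601, 0.152]
orientation: [[-0.994, 0.011, 0.113], [0.01, 1.0, -0.015], [-0.113, -0.014, -0.993]]
wrist_force: [-0.6, -0.2, -6.3]
width: 0.15
```

```bash
python3 - <<'E'
from h import *
s=arm.sense(); print(s['clock'],s['eef_pos'],np.round(s['orientation'],3)[:,2],s['wrist_force'],s['width'])
for c in ['wrist','scene']:
    m=arm.camera_model(c); im,d=arm.snapshot(c); P=world(c,d,m); save('fin_'+c,im)
    X,Y,Z=P[...,0],P[...,1],P[...,2]
    q=P[(abs(X-.47)<.13)&(abs(Y+.263)<.13)&(Z>.145)&(Z<.175)&(abs(Y+.263)>.05)]
    if len(q)>20:
        k=np.linalg.lstsq(np.c_[q[:,0]-.47,q[:,1]+.263,np.ones(len(q))],q[:,2],rcond=None)[0]; print(c,len(q),'rim slope x,y,z',np.round(k,4))
walls(world('scene',d,m),dict(off1=(.55,.178,.04),off2=(.444,.335,.04)))
print(arm.sense()['clock'],arm.sense()['eef_pos'])
E
```

```text
24.5 [ 0.47098203 -0.26013187  0.1519515 ] [ 0.113 -0.015 -0.993] [-0.56820802 -0.20409236 -6.27359177] 0.14952970817518146
wrist 15554 rim slope x,y,z [-0.0312 -0.0031  0.1515]
scene 455 rim slope x,y,z [-0.0005 -0.002   0.1522]
off1 0.009 26 c [566. 177.] wh [55.9 22.8] ang 84.8 mean [0.5666 0.1905 0.0123]
off1 0.018 164 c [553.5 177.7] wh [51.9 30.2] ang 56.7 mean [0.5554 0.1798 0.0244]
off2 0.009 31 c [455.5 343.2] wh [23.4 46.8] ang 38.0 mean [0.454  0.343  0.0125]
off2 0.018 159 c [446.2 334.6] wh [33.5 42.1] ang 73.4 mean [0.4481 0.3362 0.0243]
24.6 [ 0.47093401 -0.26008703  0.15189629]
```

View pics/fin_wrist.png

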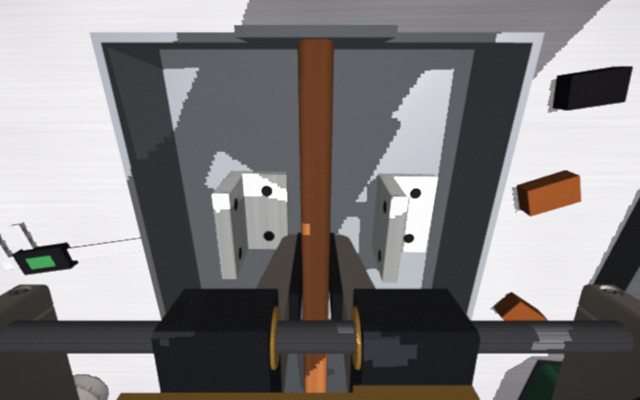

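View pics/fin_scene.png

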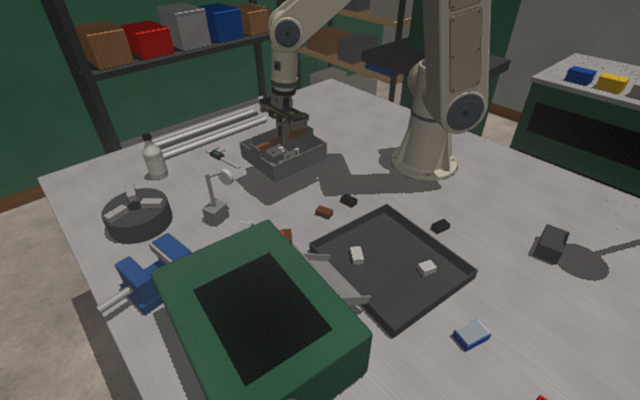

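The final views show the tote hanging level by its bar, with a bracket on each side at (250,220) and (405,225) in the wrist view. Both offcuts are still in the tray, and the bystanders have not moved. Handing in.

```bash
python3 -c "
from bench import arm
print(arm.close_job())"
```

```text
the job is handed in; nothing more can be done
None
```

The job is handed in: both brackets are in the tote, one on each side of the bar, and the arm is still holding the loaded tote in the air. I set them down under light contact (about 10–12 N) before letting go. No verdict came back at hand-in.

**Last checks, at 24.6 s of the 72 s:**
- **Height:** the rim is about 152 mm up, so the underside is about 92 mm above the bench.
- **Still and held:** the tool moved less than 2 mm over the last two seconds. The wrist carries about 6 N, which fits the loaded tote.
- **Brackets:** both were flat on the tote floor just before the lift, and the final picture shows one on each side of the bar.
- **Offcuts:** both are still in the tray where they were.
- **Bystanders:** none looks moved in the last pictures, but I did not measure them.

**What disagreed:**
- **Tote level:** the scene camera gives a tilt of about 0.1° and the wrist camera about 1.8°. Both are under the 6.9° limit. The wrist fit probably picked up more than the rim.
- **Tool tilt:** the tool drifted to about 6.5° off vertical during the run. It leaned about the jaw axis, so the bar was still gripped squarely.

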